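# Fit a U-bolt over the pipe and through the clamp plate

## Robot

A 6-joint arm with a two-finger parallel gripper is mounted at the origin on a cart in front of the work surface, level with it; the furniture and walls round the work are solid. World frame = base frame: x ahead of the robot, y to its left, z up, the work surface at z = 0. Lengths are in mm, angles in rad, forces in N, time in s.
With the tool pointing down it reaches from about 275 to 875 mm from the base axis. Payload 12.5 kg.
Tool frame: the origin (TCP) lies midway between the tips of the shut fingers; the grasp point (between the pads) lies 19 mm behind it (bot.grasp_offset is the distance from the TCP to the grasp point, in mm); z points along the fingers, y is the line along which they close (so a half turn about z gives the same grasp; the last joint's range is limited). The gripper opens to 85 mm and grips with 20 to 120 N. Pads are 22 mm wide; open, the fingers measure 114 mm over their backs; the gripper's body (76 mm by 85 mm) begins 54 mm behind the grasp point. The pads swing forward as they close: fully open they stand 13 mm farther back than shut.
Start: joints at [-1.357, 0.351, 1.652, -0, 1.139, -0.085], TCP at [161.925, -525.609, 231.29] pointing down, gripper open.
Joint ranges: [-2.75, 2.75], [-0.79, 2.1], [0.01, 2.65], [-1.57, 4.71], [0.07, 3.14], [-2.87, 2.87]. Speed limits (rad/s): [2.22, 2.22, 2.79, 3.14, 3.14, 3.14].

## Interface

Orientations are given as a 3x3 rotation matrix whose columns are the frame's x, y, z axes.
In Python, from cell import bot, vision, sign_off, finder gives the robot as it stands. The module is installed in compiled form; this text tells all that it offers.
- The arm moves only by the tool arm_command, never from a script. Its argument "deltas" is a list of rows, each a list of 4 numbers: the shift along the tool's x, y, z in m, then the turn about the tool's z in rad. In form: [[tx, ty, tz, yaw], ...]. A call has 1 to 8 rows; each row shifts and turns the commanded pose from where the row before left it, along the tool's axes as they then stand; what a row does not reach is not made up. A row lasts 1/10 s, in which the tool goes at most 50 mm and 8.59 degrees, less where a joint would pass 70% of its speed; a pose out of reach is approached as far as the arm can. A call with a gripper value outside its range is refused whole. "fingers" is the opening, from 0 (shut) to 1 (fully open), set as the call begins (left out, the last holds). The fingers move at their own pace and stop on an object; the grip force is fixed at half the most. Time passes only in rows, so rows that do not move let the fingers close. It gives the time, the measured TCP pose, the force, the opening and the grip force at its end, in the units of the state.
- bot.get_state(): the state, without advancing time (a new reading comes with each control period).
- vision.capture(name): name is "scene" or "top" or "wrist"; returns (picture, depth): 480x640x3 uint8, blue, green, red; 480x640 float32, mm along the optical axis (not along the pixel's ray), 0 where there is no reading.
- vision.camera_params(name): a dict with "camera_matrix" (3x3 intrinsics, pixels), "k1" (the pictures are not rectified: a ray, as slopes to the right and down, at radius r is drawn at 1 + k1 r^2 times it, then the intrinsics apply), "extrinsics" (4x4, takes a point from camera to world coordinates); the wrist camera has in their place "T_tool_cam" (4x4, takes a point from camera to tool coordinates, whose origin is the TCP and whose axes are the flange's). Camera axes: x right, y down, z forward; pixel columns grow to the right and rows downward; lengths in mm; the calibration is good to about 2 mm. A picture is of the moment at which its call begins: read the wrist's pose just before it. camera_params takes no time and is no camera call.
- sign_off(): hands the job in; it is judged then, once.
Trained networks look in the newest picture that a camera, given by its name, has taken for a name from the list of things; names that differ only in an ending like _2 or _b are one class to them, and where a whole thing is asked for, a point or a joint stands for the part that bears it (a point fixed in the world has none). Each returns a list of dicts, best first, with "p" (0 to 1); they miss things now and then, are a little off and sometimes report something else, mostly with a low value. They report only what shows in the picture. A call takes as long as a camera call.
- finder.silhouettes(camera, query): "pixels" (480x640 bool, what is visible of it).
- finder.landmark_of(camera, query): "position" ([x, y, z] in mm, in world coordinates, good to about 4 mm: a listed point, or the origin of a listed thing).
The state is a dict: "t": time; "joint_pos": joint angles; "joint_vel": joint speeds; "tau": joint torques, N m; "tool_pos": TCP position; "ee_rot": TCP orientation; "force": force on the tool from outside, world axes, zero at the start; "wrist_torque": the same for the moment, N m; "width": finger opening in mm; "grasp_force": force on a finger pad.
Only numpy, scipy, OpenCV 4.12 (cv2) and the standard library are available. Lean on these libraries where they do the work, as an engineer would, in place of code of your own. Each camera call takes 0.05 s, during which the arm holds its last target. There are 200 camera calls.

## Task

Take the U-bolt that is wide enough for the pipe out of its wooden holder, straddle the pipe with it, feel with a light touch for the two holes in the plate under the pipe, and guide both legs down through them until the bend rests on the pipe; keep hold of it until it is fully home, then let go. The U-bolt must never press on the stand with more than 40 N, and leave the other U-bolt, the spanner, the tape measure and the marker pen alone.

Things in the scene. Friction and masses are not known exactly. Their poses are not given: they have to be found in the camera images.
- pipe_stand: Grey steel stand fixed to the bench: channel base 248 x 104 mm (x, y) with a bare steel pipe, 34 mm outside diameter, along the stand's x axis, its centre 62 mm above the bench. Origin: on the bench under the middle of the pipe; z up. In the channel under the pipe lies a dark steel plate with one hole on each side of the pipe (see plate_level).
- pipe_top (a point): Point on top of the pipe at the middle of the stand, 79 mm above the stand's origin; axes as the stand's (x along the pipe).
- yoke_near (a point): Top middle of one of the two yokes that hold the pipe: 12 mm thick (x), 104 mm wide (y), 78.5 mm high, at x = -89 mm and +89 mm in the stand; this point is on the one at -89.
- plate_level (a point): Fixed point of the stand at the height of the plate's upper face, 42 mm above the bench, mid-stand. The plate (8 mm thick, all the way between the yokes, free space below) has one pair of 11 mm holes at y = +23 and -23 mm. It is adjustable: the pair stands anywhere from x = -20 to +20 mm, unmeasured: look or feel. It is clamped: slips along x only at about 25 N.
- ubolt_wide: Larger steel U-bolt, about 0.25 kg, legs down in its holder: 8 mm bar, legs at y = +23 and -23 mm (38 mm free between; ends tapered to 5.4 mm over 3 mm), half-circle bend about a centre 49 mm above the tips. Welded on top is a square boss 20 x 20 mm, faces square to x and y, 73 to 109 mm above the tips. Origin: midway between the leg tips, z up; a half turn about z is the same.
- ubolt_wide_grip (a point): Place to grip the larger U-bolt: in the middle of its boss, 98 mm above the leg tips (11 mm below the top of the boss).
- ubolt_wide_bend (a point): Inner side of the top of the larger U-bolt's bend, 68 mm above the leg tips; this point comes to rest on the top of the pipe, the leg tips then being 11 mm above the bench.
- ubolt_narrow: The smaller U-bolt, of the same make but with its legs at y = +17 and -17 mm (26 mm free between them: too narrow for the pipe), its boss reaching to 103 mm above the leg tips. Stands in its own holder. Leave alone.
- holder_wide: Wooden block 60 x 100 x 42 mm (x, y, z), fixed, that holds the larger U-bolt upright with its legs 32 mm deep in two 10 mm holes, legs side by side along the block's y axis, leg tips 10 mm above the bench. Origin: centre of its underside. The two holders may change places.
- holder_narrow: The same wooden block for the smaller U-bolt.
- spanner: Loose combination spanner, 39 x 220 x 9 mm, lying on the bench along its y axis, on the robot's side of the stand. Leave alone.
- tape: Loose tape measure, 37 x 86 x 65 mm, right of the stand. Leave alone.
- pen: Loose black marker pen, 17 x 134 x 17 mm, right of the stand. Leave alone.

How it is judged:
By the outcome, as a careful person would: the job done as asked, in the order asked, and still so for the second after the job is handed in, with the robot touching nothing.
It also fails if it takes over 72 s, if anything falls off the work surface, if the arm or the gripper's body presses on something with over 40 N, if the wrist force passes 120 N, or if a joint passes its speed limit or range.

## Working session

There is one attempt and no reset: what is moved stays moved. The work goes in short steps, Python scripts to look and compute and a tool call to move; the robot and the scene stay as the last step left them, time stands still between calls to the robot, and variables do not carry over. Pictures are saved under pics/ and viewed, at most 10 in all, crops included, and the job is handed in when it is done.

Besides the shell and the picture viewer there is one more tool, called after "Request:" as name(argument=value, ...), one argument or row to a line, values as JSON. arm_command: Moves the arm, as the interface text tells. Its arguments: {"type":"object","properties":{"deltas":{"type":"array","items":{"type":"array","items":{"type":"number"}}},"fingers":{"type":"number"}},"required":["deltas"]}

```bash
mkdir -p pics
cat > h.py <<'E'
import numpy as np, cv2
from cell import bot, vision, sign_off, finder
def T_of(cam, st=None):
    p=vision.camera_params(cam)
    if 'extrinsics' in p: return np.array(p['extrinsics']),p
    st=st or bot.get_state(); T=np.eye(4); T[:3,:3]=st['ee_rot']; T[:3,3]=st['tool_pos']
    return T@np.array(p['T_tool_cam']),p
def cloud(d,T,p):
    "world xyz of every pixel"
    K=np.array(p['camera_matrix'],float); h,w=d.shape
    uv=np.stack(np.meshgrid(np.arange(w),np.arange(h)),-1).reshape(-1,1,2).astype(np.float64)
    n=cv2.undistortPoints(uv,K,np.array([p['k1'],0,0,0,0.])).reshape(h,w,2)
    c=np.dstack([n*d[...,None],d]); X=c@T[:3,:3].T+T[:3,3]; X[d==0]=np.nan
    return X
E
python3 - <<'E'
from h import *
np.set_printoptions(precision=1,suppress=True)
for c in ['scene','top']:
    im,d=vision.capture(c); cv2.imwrite(f'pics/{c}0.png',im)
    T,p=T_of(c); print(c,T[:3,3]); np.savez(f'{c}0.npz',d=d,im=im)
    for q in ['pipe_top','plate_level','yoke_near','pipe_stand','ubolt_wide','ubolt_wide_grip','ubolt_narrow','holder_wide','holder_narrow']:
        print(q,[(np.array(r['position']),round(r['p'],2)) for r in finder.landmark_of(c,q)[:3]])
print(bot.get_state()['t'],np.array(bot.get_state()['ee_rot']))
E
```

```text
scene [ 42.  721.9 684.3]
pipe_top [(array([539.9, -34.9,  77.5]), 0.85)]
plate_level [(array([535.2, -37.4,  44.4]), 0.69)]
yoke_near [(array([456.2,  -4.5,  81. ]), 0.85)]
pipe_stand [(array([540.6, -33.5,   1.8]), 0.8)]
ubolt_wide [(array([616. , 245.9,   9.5]), 0.77)]
ubolt_wide_grip [(array([618.8, 240.9, 110.5]), 0.7)]
ubolt_narrow [(array([472.5, 255.2,  13.3]), 0.73)]
holder_wide [(array([620.2, 245.1,   2.7]), 0.79)]
holder_narrow [(array([468.2, 254.8,  -2.3]), 0.94), (array([359.,  16.,  -0.]), 0.69)]
top [ 307.2    8.5 1245.2]
pipe_top [(array([537.7, -35.5,  78.3]), 0.94)]
plate_level [(array([537.4, -38.6,  40.8]), 0.73)]
yoke_near [(array([454.6,  -6.9,  77.8]), 0.98), (array([ 554.1, -290.3,   -7.4]), 0.32)]
pipe_stand [(array([538.9, -33. ,  -3. ]), 0.81)]
ubolt_wide [(array([616.7, 243.6,   8.5]), 0.49)]
ubolt_wide_grip [(array([614. , 242. , 108.6]), 0.53)]
ubolt_narrow [(array([466.2, 260.4,  10.9]), 0.47)]
holder_wide [(array([618. , 240.5,  -1.9]), 0.7)]
holder_narrow [(array([468.4, 252.5,  -0.7]), 0.7)]
1.0 [[ 1.   0.3  0. ]
 [ 0.3 -1.  -0. ]
 [ 0.   0.  -1. ]]
```

View pics/scene0.png

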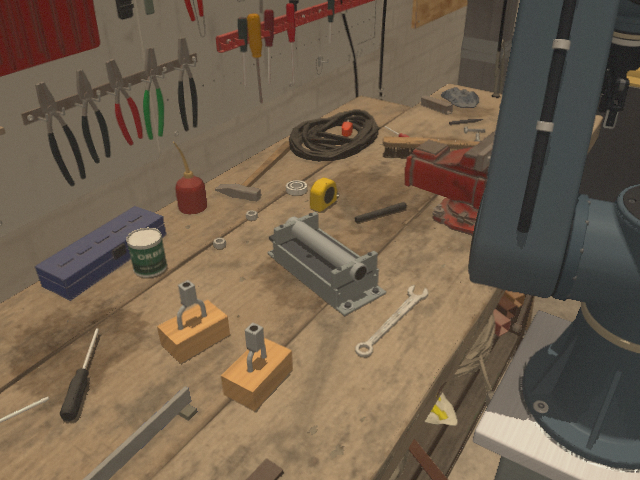

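Run:
```python
from h import *
np.set_printoptions(precision=2,suppress=True)
for c in ['top','scene']:
    z=np.load(c+'0.npz'); T,p=T_of(c); X=cloud(z['d'],T,p)
    # boss tops, holders tops, pipe
    for n,c0 in [('wide',(617,243)),('narrow',(468,256))]:
        r=np.hypot(X[...,0]-c0[0],X[...,1]-c0[1])
        m=(r<35)&(X[...,2]>100)&(X[...,2]<130); P=X[m]
        print(c,n,'boss',len(P),np.median(P,0),P.min(0),P.max(0), cv2.minAreaRect(P[:,:2].astype(np.float32)))
        m=(r<80)&(abs(X[...,2]-42)<5); P=X[m]; print(' block',len(P),cv2.minAreaRect(P[:,:2].astype(np.float32)))
    r=np.hypot(X[...,0]-539,X[...,1]+35)
    m=(r<70)&(X[...,2]>72)&(X[...,2]<84); P=X[m][:,:2]; 
    u,s,v=np.linalg.svd(P-P.mean(0)); print('pipe',P.mean(0),v[0],np.arctan2(v[0,1],v[0,0]),len(P))
    m=(r<190)&(X[...,2]>70)&(X[...,2]<86);print(cv2.minAreaRect(X[m][:,:2].astype(np.float32)))
st=bot.get_state(); print(st['tool_pos'],st['ee_rot'],st['width'])
print(vision.camera_params('wrist'))
```

```text
top wide boss 112 [615.72 240.12 117.11] [606.09 230.82 101.4 ] [629.15 251.9  124.41] ((617.4341430664062, 241.52105712890625), (19.99683952331543, 20.81492042541504), 76.44462585449219)
 block 949 ((617.5498657226562, 241.3411102294922), (101.40497589111328, 61.78181457519531), 77.2606430053711)
top narrow boss 98 [466.89 253.85 112.07] [457.44 244.8  100.18] [476.24 265.12 117.39] ((466.89849853515625, 254.95941162109375), (18.89333152770996, 20.138851165771484), 0.5734711289405823)
 block 1023 ((468.2768859863281, 256.56866455078125), (58.87164306640625, 101.51209259033203), 1.8331398963928223)
pipe [537.55 -35.66] [-0.95  0.31] 2.8263394602605736 744
((538.076416015625, -35.28156280517578), (103.4609375, 213.854736328125), 71.72964477539062)
scene wide boss 228 [613.23 245.11 114.38] [606.28 231.1  100.03] [630.43 254.69 120.89] ((618.7457275390625, 242.90554809570312), (20.257204055786133, 23.072757720947266), 79.45758819580078)
 block 1440 ((619.3499755859375, 241.57431030273438), (100.99873352050781, 64.2581558227539), 77.71240997314453)
scene narrow boss 230 [466.59 260.01 1
[... 182 characters left out ...]
33594, 257.11407470703125), (62.281429290771484, 103.17240905761719), 0.5583097338676453)
pipe [537.48 -32.21] [-0.95  0.32] 2.817200802194487 542
((538.9638061523438, -35.77398681640625), (105.56148529052734, 217.7901153564453), 71.21343994140625)
[ 161.94 -525.62  231.31] [[ 0.96  0.29  0.  ]
 [ 0.29 -0.96 -0.  ]
 [ 0.    0.   -1.  ]] 85.32112828731205
{'camera_matrix': array([[414.65,   0.  , 322.88],
       [  0.  , 414.65, 242.43],
       [  0.  ,   0.  ,   1.  ]]), 'k1': -0.021776769817833677, 'T_tool_cam': array([[  -0.  ,   -0.96,   -0.26,   66.93],
       [   1.  ,   -0.  ,    0.  ,    0.21],
       [  -0.  ,   -0.26,    0.96, -141.67],
       [   0.  ,    0.  ,    0.  ,    1.  ]])}
```

Request:
arm_command(
  deltas=[
    [0.0386,-0.0254,0,0],
    [0.0386,-0.0254,0,0],
    [0.0386,-0.0254,0,0],
    [0.0386,-0.0254,0,0],
    [0.0386,-0.0254,0,0],
    [0.0386,-0.0254,0,0],
    [0.0386,-0.0254,0,0],
    [0.0386,-0.0254,0,0],
  ],
  fingers=1,
)

```text
t: 1.8
tool_pos: [398.2, -238.9, 231.6]
ee_rot: [[0.956, 0.294, 0.001], [0.294, -0.956, -0.0], [0.0, 0.001, -1.0]]
force: [0.5, -0.8, 0.1]
width: 85.3
grasp_force: 0.0
```

Request:
arm_command(
  deltas=[
    [0.0386,-0.0254,0,0],
    [0.0386,-0.0254,0,0],
    [0.0386,-0.0254,0,0],
    [0.0386,-0.0254,0,0],
    [0,0,0.01,-0.14],
    [0,0,0.01,-0.14],
    [0,0,0.01,-0.14],
    [0,0,0.01,-0.14],
  ],
)

```text
t: 2.6
tool_pos: [514.9, -97.8, 190.9]
ee_rot: [[0.649, 0.761, 0.0], [0.761, -0.649, 0.0], [0.0, 0.0, -1.0]]
force: [0.5, 0.2, -0.2]
width: 85.4
grasp_force: 0.0
```

Request:
arm_command(
  deltas=[
    [0,0,0.01,-0.14],
    [0,0,0.01,-0.14],
    [0,0,0.01,-0.12],
    [0,0,0,0],
    [0,0,0,0],
  ],
)

```text
t: 3.1
tool_pos: [515.0, -98.0, 161.5]
ee_rot: [[0.31, 0.951, -0.0], [0.951, -0.31, 0.0], [0.0, -0.0, -1.0]]
force: [-0.0, 0.5, 0.3]
width: 85.3
grasp_force: 0.0
```

```bash
cat > look.py <<'E'
from h import *
import sys
np.set_printoptions(precision=2,suppress=True)
st=bot.get_state(); im,d=vision.capture('wrist'); n=sys.argv[1]
cv2.imwrite(f'pics/{n}.png',im); np.savez(n+'.npz',im=im,d=d,p=st['tool_pos'],R=st['ee_rot'])
R=np.array(st['ee_rot']); print(st['t'],np.array(st['tool_pos']),'yaw',np.degrees(np.arctan2(R[1,0],R[0,0])),np.array(st['force']),st['width'],st['grasp_force'])
E
python3 look.py w1
```

```text
3.1 [514.96 -98.   161.54] yaw 71.91804286859032 [-0.05  0.52  0.31] 85.30329467596984 0.0
```

View pics/w1.png

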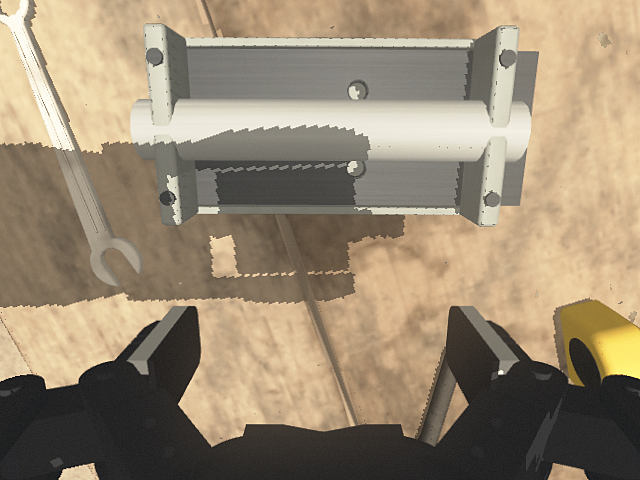

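The wrist view shows the pipe level at row ~130, columns 133–530, with the plate's two holes at about (357, 91) and (356, 168). The spanner is on the left and the tape at the right edge.

Run:
```python
from h import *
np.set_printoptions(precision=2,suppress=True)
z=np.load('w1.npz'); st=dict(tool_pos=z['p'],ee_rot=z['R']); T,p=T_of('wrist',st); X=cloud(z['d'],T,p)
K=np.array(p['camera_matrix'])
def ray(u,v,h):
    n=cv2.undistortPoints(np.array([[[u,v]]],float),K,np.array([p['k1'],0,0,0,0.]))[0,0]
    r=T[:3,:3]@[n[0],n[1],1]; return (T[:3,3]+r*(h-T[2,3])/r[2])
H=[ray(357.5,91,42),ray(356,168,42)]; print('holes',H,(H[0]+H[1])/2,np.linalg.norm(H[0]-H[1]))
c=np.array([538,-35.5]); 
for _ in range(3):
    r=np.hypot(*(X[...,:2]-c).transpose(2,0,1)); 
    m=(r<75)&(X[...,2]>72)&(X[...,2]<86); P=X[m][:,:2]; u,s,v=np.linalg.svd(P-P.mean(0),0); c=P.mean(0)
a=v[0]*np.sign(v[0,0]); print('pipe',c,np.degrees(np.arctan2(a[1],a[0])),'top',np.nanpercentile(X[m][:,2],95))
m=(r<160)&(abs(X[...,2]-78.5)<5); print('rect',cv2.minAreaRect(X[m][:,:2].astype(np.float32)))
m=(r<70)&(abs(X[...,2]-42)<6); print('plate z',np.median(X[m][:,2]))
for h,(u0,v0) in zip(H,[(357.5,91),(356,168)]): print(T[:3,3])
im=z['im']; cv2.imwrite('pics/holes.png',cv2.resize(im[60:200,300:420],None,fx=5,fy=4,interpolation=cv2.INTER_CUBIC))
for q in ['pipe_top','plate_level','yoke_near']:
    print(q,[(np.array(r['position']),round(r['p'],2)) for r in finder.landmark_of('wrist',q)[:2]])
```

```text
holes [array([562.25, -20.52,  42.  ]), array([548.16, -63.68,  42.  ])] [555.2 -42.1  42. ] 45.40531193554585
pipe [537.67 -35.88] -18.382076902956552 top 78.38465952410553
rect ((539.4087524414062, -36.59349822998047), (104.09712982177734, 212.59182739257812), 71.63818359375)
plate z 41.19197267384283
[535.89 -34.66 303.21]
[535.89 -34.66 303.21]
pipe_top [(array([542.2, -34.2,  78.9]), 0.7)]
plate_level []
yoke_near [(array([455.5,  -8.7,  79.9]), 0.87)]
```

View pics/holes.png

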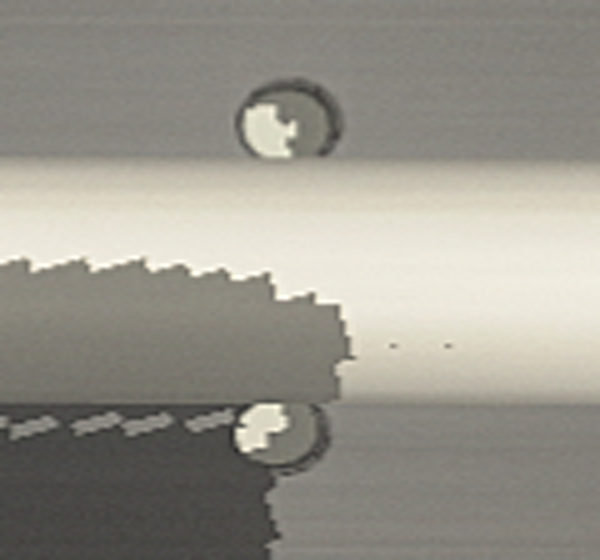

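Request:
arm_command(
  deltas=[
    [0.0443,-0.001,-0.012,0],
    [0.0443,-0.001,-0.012,0],
    [0.0443,-0.001,-0.0045,0],
    [0.0443,-0.001,0,0],
    [0.0443,-0.001,0,0],
    [0.0443,-0.001,0,0],
    [0.0443,-0.001,0,0],
    [0.0443,-0.001,0,0],
  ],
)

```text
t: 4.1
tool_pos: [616.3, 243.7, 190.2]
ee_rot: [[0.308, 0.951, 0.001], [0.951, -0.308, 0.0], [0.0, 0.0, -1.0]]
force: [0.8, -0.7, -0.0]
width: 85.6
grasp_force: 0.0
```

Request:
arm_command(
  deltas=[
    [0,0,0,-0.098],
    [0,0,0,0],
    [0,0,0,0],
  ],
)

```text
t: 4.4
tool_pos: [615.9, 241.3, 189.9]
ee_rot: [[0.216, 0.976, -0.0], [0.976, -0.216, -0.0], [-0.0, -0.0, -1.0]]
force: [0.3, 0.2, 0.7]
width: 85.1
grasp_force: 0.0
```

```bash
python3 look.py w2
python3 - <<'E'
from h import *
np.set_printoptions(precision=2,suppress=True)
z=np.load('w2.npz'); st=dict(tool_pos=z['p'],ee_rot=z['R']); T,p=T_of('wrist',st); X=cloud(z['d'],T,p)
r=np.hypot(X[...,0]-617.5,X[...,1]-241.5)
for lo,hi,rr in [(113,125,25),(37,47,70)]:
    m=(r<rr)&(X[...,2]>lo)&(X[...,2]<hi); P=X[m]; print(len(P),np.median(P,0),cv2.minAreaRect(P[:,:2].astype(np.float32)))
for q in ['ubolt_wide_grip','holder_wide']:
    print(q,[(np.array(r['position']),round(r['p'],2)) for r in finder.landmark_of('wrist',q)[:2]])
E
```

```text
4.4 [615.94 241.33 189.88] yaw 77.5508016794234 [0.26 0.2  0.68] 85.1024965868029 0.0
1351 [615.   242.99 118.01] ((614.7291259765625, 242.16468811035156), (20.01420783996582, 19.736345291137695), 77.32394409179688)
9133 [623.86 251.37  41.13] ((618.1648559570312, 240.90582275390625), (100.37664794921875, 60.152645111083984), 77.0801773071289)
ubolt_wide_grip [(array([613.8, 243.2, 107.7]), 0.89)]
holder_wide [(array([618.5, 241.7,  -1.2]), 0.66)]
```

View pics/w2.png

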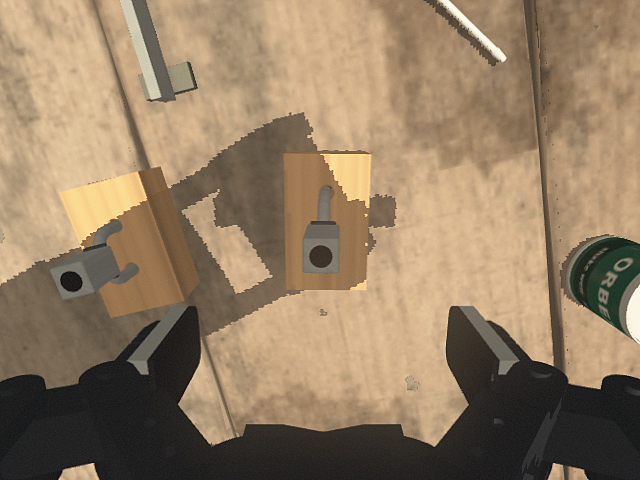

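The wide U-bolt is straight ahead with its boss at (321, 250) on the block at columns 285–370. The narrow one is well left at (70, 280), and the paint tin is clear at the right.

Request:
arm_command(
  deltas=[
    [0.0005,0,0.02,0.005],
    [0,0,0.02,0],
    [0,0,0.02,0],
    [0,0,0.02,0],
    [0,0,0.015,0],
    [0,0,0.006,0],
    [0,0,0,0],
  ],
)

```text
t: 5.25
tool_pos: [616.0, 242.0, 88.4]
ee_rot: [[0.218, 0.976, -0.001], [0.976, -0.218, -0.0], [-0.0, -0.001, -1.0]]
force: [-0.0, -0.2, 0.2]
width: 85.5
grasp_force: 0.0
```

Request:
arm_command(
  deltas=[
    [0,0,0,0],
    [0,0,0,0],
    [0,0,0,0],
    [0,0,0,0],
    [0,0,0,0],
    [0,0,0,0],
    [0,0,0,0],
    [0,0,0,0],
  ],
  fingers=0,
)

```text
t: 6.05
tool_pos: [616.6, 242.3, 89.3]
ee_rot: [[0.217, 0.976, 0.001], [0.976, -0.217, 0.0], [0.0, 0.001, -1.0]]
force: [1.7, -1.3, 5.4]
width: 18.9
grasp_force: 59.5
```

Request:
arm_command(
  deltas=[
    [0,0,-0.004,0],
    [0,0,-0.01,0],
    [0,0,-0.014,0],
    [0,0,-0.016,0],
    [0,0,-0.018,0],
    [0,0,-0.02,0],
    [0,0,-0.02,0],
    [0,0,-0.009,0],
  ],
)

```text
t: 6.85
tool_pos: [616.2, 242.5, 201.8]
ee_rot: [[0.217, 0.976, 0.001], [0.976, -0.217, 0.001], [0.001, 0.001, -1.0]]
force: [-0.2, 0.4, -3.2]
width: 18.8
grasp_force: 59.7
```

```bash
python3 look.py w3
python3 - <<'E'
from h import *
np.set_printoptions(precision=2,suppress=True)
# full bolt seen by the scene camera: leg lean and tip height
im,d=vision.capture('scene'); T,p=T_of('scene'); X=cloud(d,T,p); cv2.imwrite('pics/s1.png',im[160:400,80:400])
st=bot.get_state(); R=np.array(st['ee_rot']); L=(X-st['tool_pos'])@R
s=[r['pixels'] for r in finder.silhouettes('scene','ubolt_wide')[:1]]
for m in s:
    P=L[m]; P=P[np.isfinite(P[:,0])&(np.abs(P[:,:2]).max(1)<45)]; print(len(P),P.min(0),P.max(0))
    for lo in range(-40,100,10):
        Q=P[(P[:,2]>lo)&(P[:,2]<lo+10)]
        if len(Q): print(lo,len(Q),np.median(Q,0),Q.min(0),Q.max(0))
print(R, st['width'],st['force'])
E
```

```text
6.85 [616.16 242.48 201.84] yaw 77.46237417979314 [-0.22  0.44 -3.19] 18.767017839953873 59.67541515827179
532 [-26.48  -9.65 -37.76] [27.38 10.8  80.01]
-40 10 [  8.22   2.57 -30.78] [  3.3   -9.65 -37.76] [ 10.74   8.76 -30.01]
-30 33 [  8.92   2.58 -25.76] [  3.34  -5.34 -29.64] [ 10.    10.12 -20.11]
-20 20 [  9.23   2.51 -14.6 ] [  8.    -5.86 -19.28] [ 11.29  10.8  -10.04]
-10 23 [ 9.3   3.45 -4.77] [ 7.33 -6.58 -9.79] [11.04 10.32 -0.11]
0 41 [10.12 -1.17  4.26] [-15.68  -8.2    0.51] [15.34  9.63 10.  ]
10 76 [15.26 -1.06 14.59] [-23.93  -4.79  10.07] [23.56  4.33 19.8 ]
20 59 [20.37 -1.23 24.21] [-26.13  -4.18  20.01] [26.32  2.19 29.82]
30 60 [-18.93  -0.55  35.81] [-26.42  -5.21  30.1 ] [26.21  3.2  39.82]
40 55 [19.33 -1.09 44.93] [-26.09  -4.36  40.1 ] [27.22  4.37 49.97]
50 58 [ 0.23 -1.14 55.03] [-26.48  -4.13  50.41] [27.38  4.37 59.84]
60 53 [19.24 -0.79 64.8 ] [-26.15  -3.33  60.16] [26.43  5.93 69.73]
70 43 [21.11 -0.43 73.2 ] [-24.63  -4.09  70.11] [26.53  5.14 79.55]
80 1 [-24.74   1.35  80.01] [-24.74   1.35  80.01] [-24.74   1.35  80.01]
[[ 0.22  0.98  0.  ]
 [ 0.98 -0.22  0.  ]
 [ 0.    0.   -1.  ]] 19.16940418947404 [-0.    0.33 -3.45]
```

View pics/w3.png

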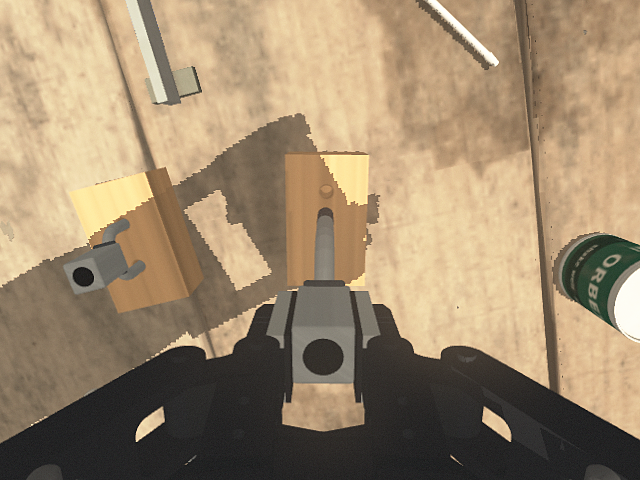

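View pics/s1.png

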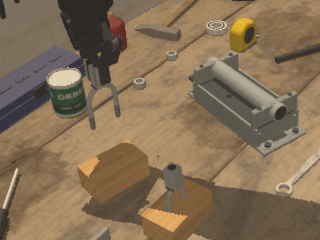

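Run:
```python
from h import *
np.set_printoptions(precision=2,suppress=True)
z=np.load('w3.npz'); st=dict(tool_pos=z['p'],ee_rot=z['R']); T,p=T_of('wrist',st); X=cloud(z['d'],T,p)
L=(X-z['p'])@z['R']
m=(np.abs(L[...,2]+30)<4)&(abs(L[...,0])<14)&(abs(L[...,1])<12); P=L[m]; print(len(P),P.mean(0),cv2.minAreaRect(P[:,:2].astype(np.float32)))
m=(L[...,2]>20)&(L[...,2]<78)&(abs(L[...,1])<15)&(abs(L[...,0])<40); P=L[m]; print(len(P),np.median(P,0),P.min(0),P.max(0))
for r in range(215,290,12):
    c=np.where(m[r])[0]
    if len(c): print(r,c.min(),c.max(),L[r,c].mean(0))
```

```text
4173 [  0.97   0.04 -28.86] ((-0.24506282806396484, -0.045945167541503906), (23.26866340637207, 23.984811782836914), 0.23271122574806213)
568 [25.05  0.79 35.26] [20.63 -3.16 20.06] [26.44  5.15 76.81]
215 317 332 [25.42  1.01 59.32]
227 316 332 [25.39  0.69 33.62]
239 315 333 [23.2   0.62 21.62]
```

Request:
arm_command(
  deltas=[
    [-0.02,0,0,0],
    [-0.04,0.0003,0,0],
    [-0.045,0.0005,0,0],
    [-0.045,0.0005,0,0],
    [-0.045,0.0005,0,0],
    [-0.045,0.0005,0,0],
    [-0.035,0,0,0],
    [-0.016,0,0,0],
  ],
)

```text
t: 7.8
tool_pos: [553.9, -44.7, 198.7]
ee_rot: [[0.219, 0.976, -0.002], [0.976, -0.219, 0.0], [-0.0, -0.002, -1.0]]
force: [0.3, 0.3, -2.7]
width: 19.0
grasp_force: 59.6
```

Request:
arm_command(
  deltas=[
    [0,0,0.007,0.051],
    [0,0,0.005,0.051],
    [0,0,0,0],
    [0,0,0,0],
  ],
)

```text
t: 8.2
tool_pos: [555.0, -41.8, 187.3]
ee_rot: [[0.314, 0.95, -0.001], [0.95, -0.314, 0.0], [-0.0, -0.001, -1.0]]
force: [-0.1, -0.1, -3.4]
width: 19.4
grasp_force: 59.6
```

```bash
python3 look.py w4
```

```text
8.2 [555.02 -41.8  187.33] yaw 71.71860176478803 [-0.08 -0.1  -3.39] 19.360322353019306 59.561147689819336
```

View pics/w4.png

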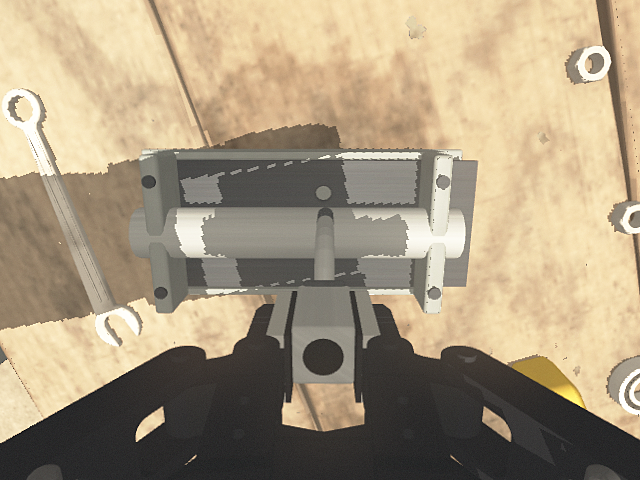

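The leg tip (324, 215) lines up with the visible hole (323, 193) and the bolt straddles the pipe axis. Next I descend, watching the force.

Request:
arm_command(
  deltas=[
    [0,0,0.015,0],
    [0,0,0.012,0],
    [0,0,0.006,0],
    [0,0,0.004,0],
    [0,0,0.004,0],
    [0,0,0.004,0],
    [0,0,0,0],
  ],
)

```text
t: 8.95
tool_pos: [555.0, -42.3, 142.5]
ee_rot: [[0.315, 0.949, -0.0], [0.949, -0.315, 0.0], [-0.0, -0.0, -1.0]]
force: [-0.4, -0.9, -2.5]
width: 18.8
grasp_force: 59.5
```

No contact with the pipe; the tips are at about 63 mm.

Request:
arm_command(
  deltas=[
    [0,0,0.003,0],
    [0,0,0.003,0],
    [0,0,0.003,0],
    [0,0,0.003,0],
    [0,0,0.002,0],
    [0,0,0.002,0],
    [0,0,0,0],
  ],
)

```text
t: 9.65
tool_pos: [555.0, -42.3, 126.5]
ee_rot: [[0.315, 0.949, -0.0], [0.949, -0.315, 0.0], [-0.0, -0.0, -1.0]]
force: [-0.0, 0.8, -3.7]
width: 19.2
grasp_force: 59.5
```

```bash
python3 look.py w5; python3 -c "
import cv2; a=cv2.imread('pics/w5.png'); cv2.imwrite('pics/w5c.png',cv2.resize(a[140:320,230:430],None,fx=3.5,fy=3.3,interpolation=cv2.INTER_CUBIC))"
```

```text
9.65 [555.05 -42.26 126.49] yaw 71.60976086300445 [-0.04  0.76 -3.67] 19.224798990504695 59.53192055225372
```

View pics/w5c.png

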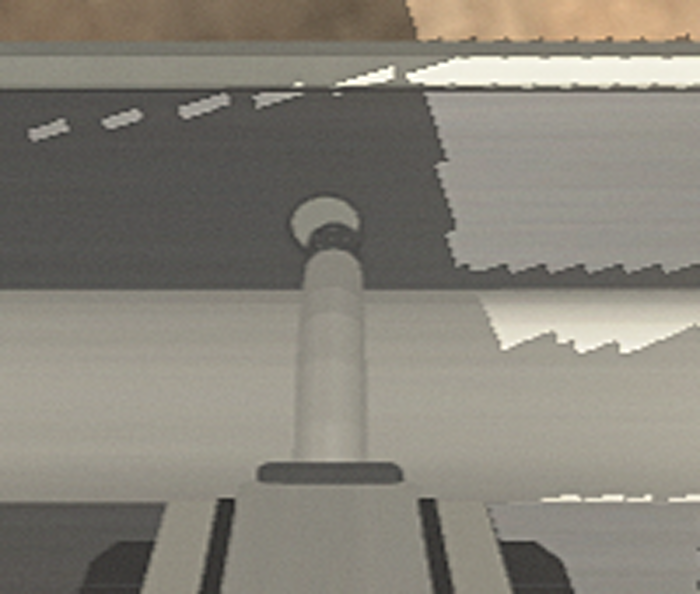

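The crop shows the leg tip at column 334 and the hole at column 325, so the leg stands about 1.3 mm too far along +tool y. I'll correct that, then touch down lightly.

Request:
arm_command(
  deltas=[
    [0,-0.0013,0,0],
    [0,0,0.001,0],
    [0,0,0.001,0],
    [0,0,0.001,0],
    [0,0,0.001,0],
    [0,0,0.001,0],
    [0,0,0,0],
  ],
)

```text
t: 10.4
tool_pos: [553.9, -41.9, 121.6]
ee_rot: [[0.315, 0.949, -0.0], [0.949, -0.315, 0.0], [-0.0, -0.0, -1.0]]
force: [-0.4, 0.3, -3.2]
width: 18.8
grasp_force: 59.5
```

Request:
arm_command(
  deltas=[
    [0,0,0.001,0],
    [0,0,0.001,0],
    [0,0,0,0],
  ],
)

```text
t: 10.7
tool_pos: [553.9, -41.9, 119.7]
ee_rot: [[0.316, 0.949, -0.0], [0.949, -0.316, 0.0], [-0.0, -0.0, -1.0]]
force: [0.0, 0.4, -2.9]
width: 18.8
grasp_force: 59.5
```

Request:
arm_command(
  deltas=[
    [0,0,0.001,0],
    [0,0,0.001,0],
    [0,0,0.001,0],
    [0,0,0,0],
  ],
)

```text
t: 11.1
tool_pos: [553.8, -41.9, 116.6]
ee_rot: [[0.316, 0.949, -0.0], [0.949, -0.316, 0.0], [-0.0, -0.0, -1.0]]
force: [-0.1, -0.3, -3.0]
width: 19.1
grasp_force: 59.5
```

Request:
arm_command(
  deltas=[
    [0,0,0.001,0],
    [0,0,0.001,0],
    [0,0,0.001,0],
    [0,0,0,0],
  ],
)

```text
t: 11.5
tool_pos: [553.9, -41.9, 113.6]
ee_rot: [[0.316, 0.949, -0.0], [0.949, -0.316, 0.0], [-0.0, -0.0, -1.0]]
force: [0.2, 0.7, -2.7]
width: 18.9
grasp_force: 59.5
```

Both legs are in the holes without contact (tips ~34 mm).

Request:
arm_command(
  deltas=[
    [0,0,0.003,0],
    [0,0,0.003,0],
    [0,0,0.003,0],
    [0,0,0.003,0],
    [0,0,0.003,0],
    [0,0,0,0],
  ],
)

```text
t: 12.1
tool_pos: [553.7, -41.8, 98.3]
ee_rot: [[0.316, 0.949, -0.001], [0.949, -0.316, 0.0], [-0.0, -0.001, -1.0]]
force: [0.1, 0.1, -2.9]
width: 19.1
grasp_force: 59.5
```

Request:
arm_command(
  deltas=[
    [0,0,0.002,0],
    [0,0,0.002,0],
    [0,0,0.001,0],
    [0,0,0,0],
  ],
)

```text
t: 12.5
tool_pos: [553.9, -41.9, 93.7]
ee_rot: [[0.316, 0.949, -0.0], [0.949, -0.316, 0.0], [-0.0, -0.0, -1.0]]
force: [0.0, -0.6, -2.7]
width: 19.2
grasp_force: 59.5
```

Request:
arm_command(
  deltas=[
    [0,0,0.001,0],
    [0,0,0.001,0],
    [0,0,0.0005,0],
    [0,0,0,0],
  ],
)

```text
t: 12.9
tool_pos: [553.9, -41.9, 91.2]
ee_rot: [[0.316, 0.949, -0.0], [0.949, -0.316, 0.0], [-0.0, -0.0, -1.0]]
force: [0.4, 0.1, -3.7]
width: 18.9
grasp_force: 59.5
```

Request:
arm_command(
  deltas=[
    [0,0,0.0005,0],
    [0,0,0.0005,0],
    [0,0,0,0],
  ],
)

```text
t: 13.2
tool_pos: [554.2, -41.8, 90.7]
ee_rot: [[0.316, 0.949, 0.001], [0.949, -0.316, 0.0], [0.0, 0.001, -1.0]]
force: [-1.1, 0.9, 2.7]
width: 19.0
grasp_force: 60.4
```

Request:
arm_command(
  deltas=[
    [0,0,0.0004,0],
    [0,0,0,0],
  ],
)

```text
t: 13.4
tool_pos: [554.2, -41.8, 90.5]
ee_rot: [[0.316, 0.949, 0.001], [0.949, -0.316, -0.0], [0.0, 0.001, -1.0]]
force: [-2.0, 1.4, 7.5]
width: 19.1
grasp_force: 61.1
```

The bend rests on the pipe: contact is stiff at the expected height, about 10 N. Releasing and rising straight up.

Request:
arm_command(
  deltas=[
    [0,0,0,0],
    [0,0,0,0],
    [0,0,0,0],
    [0,0,0,0],
    [0,0,0,0],
    [0,0,0,0],
    [0,0,0,0],
  ],
  fingers=1,
)

```text
t: 14.1
tool_pos: [553.9, -41.9, 89.9]
ee_rot: [[0.316, 0.949, -0.0], [0.949, -0.316, 0.0], [-0.0, -0.0, -1.0]]
force: [0.1, 0.0, 0.1]
width: 85.7
grasp_force: 0.0
```

Request:
arm_command(
  deltas=[
    [0,0,-0.01,0],
    [0,0,-0.02,0],
    [0,0,-0.03,0],
    [0,0,-0.03,0],
    [0,0,-0.02,0],
    [0,0,0,0],
    [0,0,0,0],
  ],
)

```text
t: 14.8
tool_pos: [553.8, -41.8, 200.1]
ee_rot: [[0.316, 0.949, 0.001], [0.949, -0.316, -0.0], [0.0, 0.001, -1.0]]
force: [-0.4, 0.2, 0.2]
width: 84.9
grasp_force: 0.0
```

```bash
python3 look.py w6
python3 - <<'E'
from h import *
np.set_printoptions(precision=2,suppress=True)
z=np.load('w6.npz'); st=dict(tool_pos=z['p'],ee_rot=z['R']); T,p=T_of('wrist',st); X=cloud(z['d'],T,p)
r=np.hypot(X[...,0]-554,X[...,1]+42); m=(r<25)&(X[...,2]>105)&(X[...,2]<135); P=X[m]; print(len(P),np.median(P,0),cv2.minAreaRect(P[:,:2].astype(np.float32)))
E
```

```text
14.8 [553.84 -41.85 200.13] yaw 71.60813817565561 [-0.36  0.21  0.16] 84.92177530776009 0.0
1384 [553.84 -42.32 118.95] ((553.2470703125, -44.164939880371094), (20.80103874206543, 20.00502586364746), 70.96510314941406)
```

View pics/w6.png

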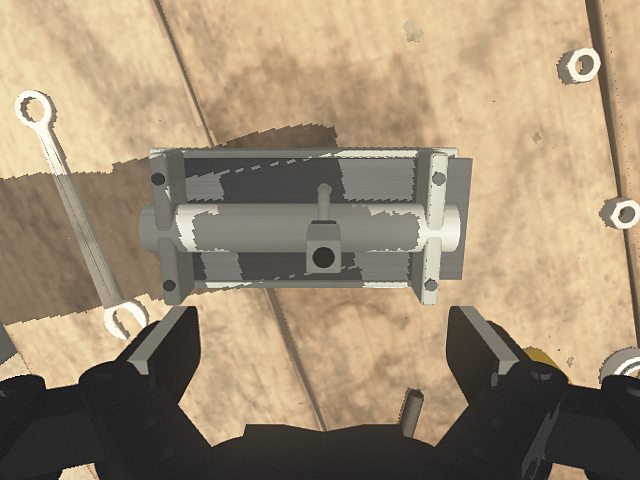

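The U-bolt stands on the pipe with its boss at (323, 250) and its leg in the hole at (324, 190). The boss top is at 119 mm (120 expected), and the gripper is clear.

```bash
python3 -c "
from cell import sign_off; print(sign_off())"
```

```text
the job is handed in; nothing more can be done
None
```

The wide U-bolt is fully home: both legs are through the plate holes and the bend rests on the pipe; I pressed it down with about 10 N, let go, backed the gripper clear and handed the job in at about 15 s.

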